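Zero a flour mill and open it five clicks

TASK

Set the flour mill for a batch of pasta flour: gently turn the ribbed dial on its top clockwise (seen from above) until you feel the stones meet, without wringing it down, then open it anticlockwise by exactly five clicks. Then take the hopper out of the jar and set it gently back on the dial, spigot in the throat, level and fully down, and let go. Leave the other things on the table where they are.

Things in the scene. Friction and masses are not known exactly. Their poses are not given: they have to be found in the camera images.
- dial_top (a point): Setting dial on top of the flour mill: a plain black ribbed ring without marks, 56 mm across, 28 mm tall, with a round throat 36 mm wide and 12 mm deep. This point is the centre of its level top face, 206 mm above the table; it does not turn with the dial. Clockwise from above closes the stones, anticlockwise opens them. The dial sits on a neck 13 mm tall over the mill's flat deck, 165 mm up.
- dial_mid (a point): The dial's axis at half its height (vertical; this point does not turn). 20 clicks to the turn, 18 degrees each; a click takes about 0.2 N m, and past its crest the dial pulls on into the next notch by itself. The stones meet 0.3 of a click past a crest, 3 to 6 clicks below the start; no mark shows where. From there the resistance climbs steeply, to about 1 N m in half a click.
- mill: The flour mill, 6 kg, firm on its feet: a wooden milling head 150 x 150 mm with a steel deck at 165 mm and, behind it (its own +x), a motor housing 115 x 170 mm and 187 mm tall, from 72 to 188 mm behind the dial's axis. Origin on the table under the dial's axis; a steel spout sticks out 40 mm at its front (-x) over the bowl.
- upper_stone: The upper millstone, hidden in the head; origin at the centre of its underside. It rises 0.3 mm for each click of opening, too little for these measured poses to show.
- lower_stone: The fixed lower millstone, hidden in the head; origin at the centre of its upper face. When the stones meet, the two origins coincide; forcing the dial further squeezes them, so turn no harder than about 0.7 N m.
- hopper: The grey funnel-shaped hopper, 0.18 to 0.29 kg, 128 mm across its open mouth, 70 mm tall, standing upright in the mouth of the open jar. Origin at the centre of its flat underside (88 mm across); below it projects a spigot 30 mm wide and 10 mm long that goes into the dial's throat, and the underside then rests on the dial's top.
- bar (a point): Middle of the guard bar that crosses the hopper's mouth, 63 mm above its underside: 124 mm long along this frame's x, 10 mm wide (grip it across, along y), 14 mm tall, its top level with the rim; beneath it and 40 mm to either side the funnel is empty down to 25 mm above the underside.
- jar: Open glass jar, fixed, 84 mm across, 105 mm tall, mouth 63 mm wide; the hopper stands on its rim at the start. It is at the mill's left or right. Origin: centre of its foot.
- bowl: White bowl on the table under the spout, 124 mm across, 52 mm tall; origin: centre of its foot. Leave where it is.
- canister: Closed steel canister, 84 mm across, 130 mm tall, on the other side of the mill than the jar; origin: centre of its foot. Leave where it is.
- scoop: Metal flour scoop, 85 x 55 x 30 mm with a 90 mm wooden handle towards its -x, lying near the robot; origin under its pan. Leave where it is.
- cutter: Brass pasta wheel with a white handle, 145 mm long, 34 mm tall, lying near the robot. Origin: under its middle. Leave where it is.
Not all that is in view belongs to the job. What is shaped like the hopper but purple or yellow is not meant.

How it is judged (in metres and radians):
On the way, in this order (a step that is already met when the one before it is completed fails the run):
1. the dial is turned down until the stones meet (z of upper_stone in the frame of lower_stone below 0 m), for 0.1 s.
2. the stones are opened five clicks from meeting, the hopper not yet on (z of upper_stone in the frame of lower_stone between 0.00129 and 0.00159 m and horizontal distance between hopper and dial_top above 0.08 m), for 0.3 s.
At the end, for the whole second after the job is handed in: The stones stand open at the fifth click from meeting (gap 1.29 to 1.59 mm, half a click either way); the hopper rests on the dial, spigot in the throat: centred within 6 mm, fully down within 3 mm, level within 0.06 rad, still and released (z of upper_stone in the frame of lower_stone between 0.00129 and 0.00159 m and z of hopper in the frame of dial_top between -0.003 and 0.003 m and horizontal distance between hopper and dial_top below 0.006 m and angle between hopper's own z axis and vertical below 0.06 rad and linear speed of hopper below 0.02 m/s); the robot touches nothing.
It fails at once if the stones are wrung together (dial forced more than half a click past their meeting, gap below -0.165 mm) (z of upper_stone in the frame of lower_stone below -0.000165 m).
It fails at once if the hopper is forced or dropped onto the mill (over 40 N) (contact force between hopper and mill above 40 N).
It fails at once if the bowl, canister, scoop or cutter is moved more than 30 mm (distance of any of bowl, canister, scoop, cutter from where it was at the start of the episode above 0.03 m).
It also fails if it takes over 72 s, if anything falls off the work surface, if the arm or the gripper's body presses on something with over 40 N, if the wrist force passes 120 N, or if a joint passes its speed limit or range.

ROBOT

A 7-joint arm with a two-finger parallel gripper is mounted at the origin on the work surface. World frame = base frame: x ahead of the robot, y to its left, z up, the work surface at z = 0. Lengths are in mm, angles in rad, forces in N, time in s.
With the tool pointing down it reaches from about 400 to 875 mm from the base axis. Payload 4.4 kg.
Tool frame: the origin (TCP) lies at the very end of the fingers, on their centre line; the grasp point (between the pads) lies 19 mm behind it; z points along the fingers, y is the line along which they close (so a half turn about z gives the same grasp; the last joint's range is limited). The gripper opens to 85 mm and grips with 20 to 120 N. Pads are 22 mm wide; open, the fingers measure 114 mm over their backs; the gripper's body (76 mm by 85 mm) begins 54 mm behind the grasp point. The pads swing forward as they close: fully open they stand 13 mm farther back than shut.
Start: joints at [1.187, 0.628, 0.038, 1.517, -0.027, 0.996, -0.02], TCP at [203.138, -617.457, 231.313] pointing down, gripper open.
Joint ranges: [-3.06, 3.06], [-0.37, 2.12], [-1.25, 1.32], [0.18, 2.47], [-1.1, 4.24], [0.23, 1.98], [-2.94, 2.94]. Speed limits (rad/s): [2.57, 2.57, 3.14, 3.14, 3.14, 3.14, 3.14].

INTERFACE

Orientations are given as [roll, pitch, yaw] about the fixed x, y, z axes, in that order (R = Rz(yaw) Ry(pitch) Rx(roll)).
In Python, from cell import ctrl gives the robot as it stands.
- The arm moves only by the tool jog_arm, never from a script. Its argument "plan" is a list of rows, each an object of numbers: "tx", "ty", "tz": the shift along the tool's x, y, z as a fraction of full scale; "wx", "wy", "wz": the turn, a rotation vector about the tool's x, y, z as a fraction of full scale; "claw": the closure, from 0 (fully open) to 1 (shut). In form: [{"tx": .., "ty": .., "tz": .., "wx": .., "wy": .., "wz": .., "claw": ..}, ...]. A call has 1 to 12 rows; each row is the pose to reach, as a shift and turn from the pose commanded when the call began, along the tool's axes at that moment; what a row does not reach only later rows make up. Full scale, the value 1, is 300 mm for a shift and 90 degrees for a turn. A row lasts 1/10 s, in which the tool goes at most 50 mm and 8.59 degrees, less where a joint would pass 70% of its speed; a pose out of reach is approached as far as the arm can. A call with a number of a shift or a turn outside -1 to 1 is refused whole. A call with a gripper value outside its range is refused whole. The fingers move at their own pace and stop on an object; the grip force is fixed at half the most. Time passes only in rows, so rows that repeat a pose let the fingers close. It gives the time, the measured TCP pose, the force, the opening and the grip force at its end, in the units of the state.
- ctrl.read_state(): the state, without advancing time (a new reading comes with each control period).
- ctrl.get_image(name): name is "scene" or "top" or "wrist"; returns a dict with "img" (400x640x3 uint8, red, green, blue), "depth" (400x640 float32, mm along the optical axis (not along the pixel's ray), 0 where there is no reading), "fx", "fy", "cx", "cy" (pixels), "distortion" ([k1, k2, p1, p2, k3] as OpenCV has them; the pictures are not rectified), "position" and "orientation" of the camera in the world; the wrist camera has in their place "hand_eye" (4x4, takes a point from camera to tool coordinates, whose origin is the TCP and whose axes are the flange's). Camera axes: x right, y down, z forward; pixel columns grow to the right and rows downward; lengths in mm; the calibration is good to about 2 mm. A picture is of the moment at which its call begins: read the wrist's pose just before it.
- ctrl.finish_job(): hands the job in; it is judged then, once.
Trained networks look in a picture, given as the dict that the camera call returned (one of the last four; its "shot" number tells which), for a name from the list of things; names that differ only in an ending like _2 or _b are one class to them, and where a whole thing is asked for, a point or a joint stands for the part that bears it (a point fixed in the world has none). Each returns a list of dicts, best first, with "score" (0 to 1); they miss things now and then, are a little off and sometimes report something else, mostly with a low value. They report only what shows in the picture. A call takes as long as a camera call. They do not tell look-alikes from the thing itself.
- ctrl.trace(picture, thing): "pixels" (400x640 bool, what is visible of it) and "extent" ([centre column, centre row, width, height] in pixels, round what is visible of it).
The state is a dict: "clock": time; "qpos": joint angles; "qd": joint speeds; "tau": joint torques, N m; "eef_pos": TCP position; "tool_rot": TCP orientation; "force": force on the tool from outside, world axes, zero at the start; "torque": the same for the moment, N m; "width": finger opening in mm; "gripper_force": force on a finger pad.
Only numpy, scipy, OpenCV 4.12 (cv2) and the standard library are available. Lean on these libraries where they do the work, as an engineer would, in place of code of your own. Each camera call takes 0.05 s, during which the arm holds its last target. There are 200 camera calls.

## Working session

There is one attempt and no reset: what is moved stays moved. The work goes in short steps, Python scripts to look and compute and a tool call to move; the robot and the scene stay as the last step left them, time stands still between calls to the robot, and variables do not carry over. Pictures are saved under pics/ and viewed, at most 10 in all, crops included, and the job is handed in when it is done.

Besides the shell and the picture viewer there is one more tool, called by a JSON object that holds its "method" and its "body", one argument or row to a line. jog_arm: Moves the arm, as the interface text tells. Shift numbers are shares of 300 mm and turn numbers shares of 90 degrees, none past 1 either way. Its arguments: {"type":"object","properties":{"plan":{"type":"array"}},"required":["plan"]}

```bash
mkdir -p pics; ls
cat > h.py <<'E'
import numpy as np, cv2
from scipy.spatial.transform import Rotation as R
from cell import ctrl
def cam(n):
    s=ctrl.read_state(); d=ctrl.get_image(n)
    if 'hand_eye' in d:
        T=np.eye(4); T[:3,:3]=R.from_euler('xyz',s['tool_rot']).as_matrix(); T[:3,3]=s['eef_pos']
        d['T']=T@np.array(d['hand_eye'])
    else:
        T=np.eye(4); o=np.array(d['orientation']); 
        T[:3,:3]=o if o.shape==(3,3) else R.from_euler('xyz',o).as_matrix(); T[:3,3]=d['position']; d['T']=T
    return d
def pts(d,mask):
    v,u=np.nonzero(mask&(d['depth']>0)); z=d['depth'][v,u]
    K=np.array([[d['fx'],0,d['cx']],[0,d['fy'],d['cy']],[0,0,1.]])
    n=cv2.undistortPoints(np.c_[u,v].astype(float)[:,None],K,np.array(d['distortion']))[:,0]
    return (np.c_[n*z[:,None],z])@d['T'][:3,:3].T+d['T'][:3,3]
def save(d,n): cv2.imwrite('pics/'+n,d['img'][:,:,::-1])
E
python3 - <<'E'
from h import *
s=ctrl.read_state(); print({k:np.round(v,3).tolist() for k,v in s.items()})
for n in ('scene','top'):
    d=cam(n); save(d,n+'0.png'); print(n,d['position'],d['orientation'])
    for t in ('dial_top','hopper','jar','mill','canister','bowl','scoop','cutter','bar'):
        try:
            for r in ctrl.trace(d,t)[:3]:
                p=pts(d,r['pixels'])
                print(t,round(r['score'],2),np.round(r['extent']),np.round(np.percentile(p,[2,50,98],axis=0)).tolist() if len(p) else None)
        except Exception as e: print(t,e)
E
```

```text
pics
{'clock': 0.0, 'qpos': [1.187, 0.629, 0.038, 1.518, -0.027, 0.996, -0.02], 'qd': [-0.0, -0.0, -0.001, -0.0, -0.0, 0.0, -0.0], 'tau': [0.0, -56.34, 1.226, -19.345, 0.011, 0.011, -0.0], 'eef_pos': [202.957, -616.844, 230.391], 'tool_rot': [-3.14, 0.0, 0.318], 'force': [-0.211, -0.11, 0.258], 'torque': [0.018, 0.006, 0.009], 'gripper_force': 0.0, 'width': 85.696}
scene [ 924.39061461 -660.31091832  991.20944861] [-2.3614141  -0.00866791  0.63918852]
dial_top 0.73 [368. 271. 138. 140.] [[476.0, -171.0, 31.0], [642.0, -110.0, 165.0], [744.0, 4.0, 203.0]]
hopper 0.96 [383. 140.  44.  43.] [[322.0, 334.0, 1.0], [381.0, 407.0, 60.0], [444.0, 459.0, 82.0]]
hopper 0.66 [367. 195.  45.  46.] [[419.0, 103.0, 12.0], [476.0, 187.0, 58.0], [539.0, 224.0, 82.0]]
hopper 0.57 [426. 149.  52.  42.] [[490.0, 254.0, 106.0], [547.0, 318.0, 157.0], [608.0, 377.0, 176.0]]
jar 0.95 [417. 179.  33.  30.] [[512.0, 276.0, 3.0], [559.0, 285.0, 54.0], [587.0, 322.0, 98.0]]
mill 0.94 [365. 269. 139. 146.] [[476.0, -171.0, 31.0], [642.0, -110.0, 165.0], [744.0, 5.0, 203.0]]
canister 0.93 [250. 322.  47.  67.] 
[... 1483 characters left out ...]

bowl 0.62 [338. 222.  50.  46.] [[344.0, -94.0, 2.0], [398.0, -40.0, 20.0], [446.0, 18.0, 56.0]]
scoop 0.57 [433. 263.  43.  72.] [[215.0, -303.0, 1.0], [314.0, -266.0, 7.0], [365.0, -222.0, 33.0]]
cutter 0.63 [228. 260.  60.   7.] [[297.0, 180.0, 0.0], [307.0, 232.0, 15.0], [315.0, 302.0, 34.0]]
cutter 0.46 [453. 180.  50.  40.] [[449.0, -343.0, 19.0], [482.0, -297.0, 129.0], [521.0, -270.0, 134.0]]
bar 0.93 [177. 154.  58.  60.] [[489.0, 257.0, 106.0], [556.0, 322.0, 141.0], [605.0, 376.0, 178.0]]
bar 0.74 [152. 230.  55.  54.] [[327.0, 338.0, 9.0], [386.0, 412.0, 45.0], [441.0, 458.0, 83.0]]
bar 0.58 [254. 191.  51.  56.] [[420.0, 107.0, 11.0], [478.0, 172.0, 39.0], [535.0, 225.0, 83.0]]
```

Run:
```python
from h import *
ds={}
for n in ('scene','top'):
    d=cam(n)
    p=pts(d,np.ones((400,640),bool))
    m=ctrl.trace(d,'mill')[0]['pixels']; q=pts(d,cv2.dilate(m.astype(np.uint8),np.ones((9,9)))>0)
    # dial top
    q2=q[(q[:,2]>198)&(q[:,2]<214)]
    (c,r)=cv2.minEnclosingCircle(q2[:,:2].astype(np.float32)); print(n,'dial',len(q2),c,r,np.median(q2,axis=0))
    q3=q[(q[:,2]>180)&(q[:,2]<193)]; print('housing',cv2.minAreaRect(q3[:,:2].astype(np.float32)))
    h=p[(abs(p[:,0]-548)<75)&(abs(p[:,1]-317)<75)&(p[:,2]>168)&(p[:,2]<185)]
    (c,r)=cv2.minEnclosingCircle(h[:,:2].astype(np.float32)); print('rim',c,r,np.median(h[:,2]))
    b=h[np.hypot(*(h[:,:2]-c).T)<48]
    w,v=np.linalg.eigh(np.cov(b[:,:2].T)); print('bar',len(b),b.mean(0),np.degrees(np.arctan2(v[1,1],v[0,1])),np.sqrt(w))
    big=cv2.resize(d['img'][60:320,100:520] if n=='top' else d['img'][90:380,180:500],None,fx=1.9,fy=1.9); 
    cv2.imwrite(f'pics/{n}1.png',big[:,:,::-1])
```

```text
scene dial 316 (552.1138305664062, -59.63247299194336) 29.123065948486328 [554.07041512 -62.02495131 204.82957284]
housing ((633.1177978515625, -73.85421752929688), (169.8249969482422, 208.83685302734375), 80.33698272705078)
rim (550.29052734375, 315.56939697265625) 66.30619049072266 173.17463704230522
bar 151 [551.87913306 314.2852211  173.35472488] -175.07755944507653 [ 3.71717723 28.15991805]
top dial 381 (548.2858276367188, -58.331233978271484) 29.23089027404785 [548.18618699 -57.70990907 206.59445366]
housing ((626.8528442382812, -72.20657348632812), (168.54400634765625, 215.80557250976562), 79.94428253173828)
rim (546.2199096679688, 317.259765625) 63.803001403808594 175.28731578305036
bar 236 [545.61705431 315.88972635 175.53687475] -175.00057309581774 [ 3.18124101 27.21481998]
```

View pics/top1.png

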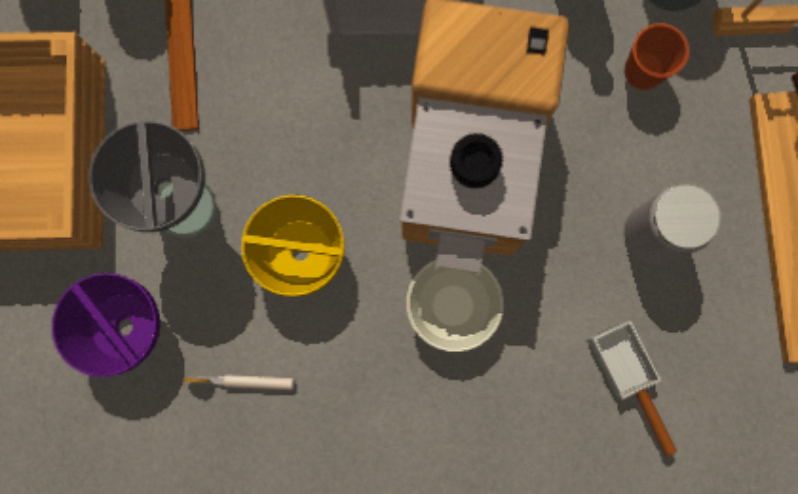

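View pics/scene1.png

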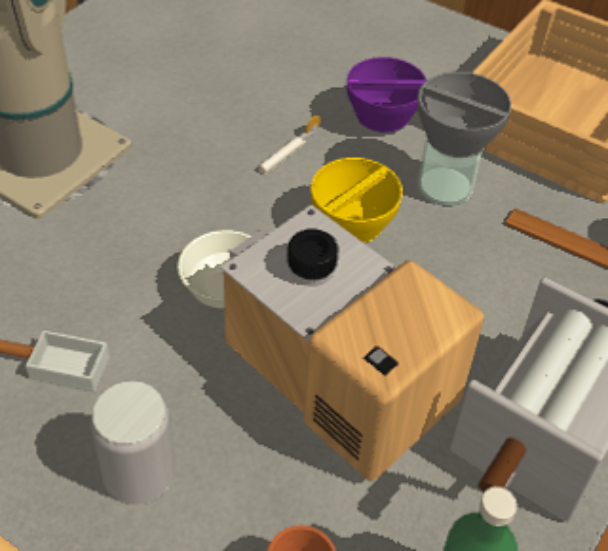

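{"method": "jog_arm", "body": {
  "plan": [
    {"tx": 0.84,"ty": -0.7,"tz": -0.2},
    {"tx": 0.84,"ty": -0.7,"tz": -0.2},
    {"tx": 0.84,"ty": -0.7,"tz": -0.2},
    {"tx": 0.84,"ty": -0.7,"tz": -0.2},
    {"tx": 0.84,"ty": -0.7,"tz": -0.2},
    {"tx": 0.84,"ty": -0.7,"tz": -0.2},
    {"tx": 0.84,"ty": -0.7,"tz": -0.2},
    {"tx": 0.84,"ty": -0.7,"tz": -0.2}
  ]
}}

```text
invalid input at $.plan[0]: expected keys tx, ty, tz, wx, wy, wz, claw
```

{"method": "jog_arm", "body": {
  "plan": [
    {"tx": 0.84,"ty": -0.7,"tz": -0.2,"wz": -0.37},
    {"tx": 0.84,"ty": -0.7,"tz": -0.2,"wz": -0.37},
    {"tx": 0.84,"ty": -0.7,"tz": -0.2,"wz": -0.37},
    {"tx": 0.84,"ty": -0.7,"tz": -0.2,"wz": -0.37},
    {"tx": 0.84,"ty": -0.7,"tz": -0.2,"wz": -0.37},
    {"tx": 0.84,"ty": -0.7,"tz": -0.2,"wz": -0.37},
    {"tx": 0.84,"ty": -0.7,"tz": -0.2,"wz": -0.37},
    {"tx": 0.84,"ty": -0.7,"tz": -0.2,"wz": -0.37},
    {"tx": 0.84,"ty": -0.7,"tz": -0.2,"wz": -0.37},
    {"tx": 0.84,"ty": -0.7,"tz": -0.2,"wz": -0.37}
  ]
}}

```text
invalid input at $.plan[0]: expected keys tx, ty, tz, wx, wy, wz, claw
```

```bash
cat >> h.py <<'E'
def dial(d):
    p=pts(d,np.ones((400,640),bool))
    q=p[(p[:,2]>198)&(p[:,2]<214)&(np.hypot(p[:,0]-550,p[:,1]+59)<50)]
    c,r=cv2.minEnclosingCircle(q[:,:2].astype(np.float32)); return np.array(c),r,len(q),np.median(q,axis=0)
def totool(v):
    s=ctrl.read_state(); return R.from_euler('xyz',s['tool_rot']).as_matrix().T@np.asarray(v,float)
E
python3 - <<'E'
from h import *
s=ctrl.read_state(); print({k:np.round(v,3).tolist() for k,v in s.items()})
d=cam('wrist'); save(d,'w0.png'); print(d['T'])
c,r,n,m=dial(d); print(c,r,n,m)
print(totool([c[0]-s['eef_pos'][0],c[1]-s['eef_pos'][1],0]))
E
```

```text
{'clock': 1.2, 'qpos': [1.187, 0.628, 0.038, 1.517, -0.027, 0.996, -0.02], 'qd': [-0.0, -0.002, -0.001, -0.0, 0.002, 0.002, 0.002], 'tau': [0.001, -56.328, 1.226, -19.378, 0.011, 0.002, -0.0], 'eef_pos': [203.153, -617.477, 231.31], 'tool_rot': [3.142, -0.0, 0.318], 'force': [0.966, 0.079, -0.584], 'torque': [0.05, -0.015, -0.035], 'gripper_force': 0.0, 'width': 85.438}
[[ 3.11545429e-01 -9.12708517e-01 -2.64391015e-01  2.70723978e+02]
 [-9.50229923e-01 -2.99709251e-01 -8.50732491e-02 -5.94974880e+02]
 [-1.59335411e-03  2.77736436e-01 -9.60655991e-01  3.73781515e+02]
 [ 0.00000000e+00  0.00000000e+00  0.00000000e+00  1.00000000e+00]]
[0. 0.] 0.0 0 [nan nan nan]
[-6.91945669e-02 -6.50037666e+02 -7.34583249e-03]
  return _methods._mean(a, axis=axis, dtype=dtype,
  ret = um.true_divide(
```

View pics/w0.png

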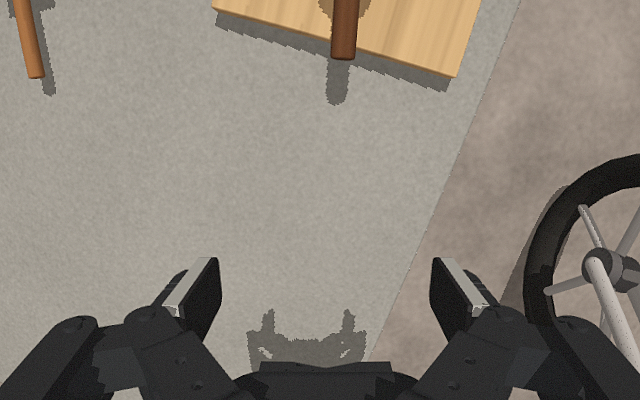

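{"method": "jog_arm", "body": {
  "plan": [
    {"tx": 0.84,"ty": -0.7,"tz": -0.2,"wx": 0,"wy": 0,"wz": 0,"claw": 0},
    {"tx": 0.84,"ty": -0.7,"tz": -0.2,"wx": 0,"wy": 0,"wz": 0,"claw": 0},
    {"tx": 0.84,"ty": -0.7,"tz": -0.2,"wx": 0,"wy": 0,"wz": 0,"claw": 0},
    {"tx": 0.84,"ty": -0.7,"tz": -0.2,"wx": 0,"wy": 0,"wz": 0,"claw": 0},
    {"tx": 0.84,"ty": -0.7,"tz": -0.2,"wx": 0,"wy": 0,"wz": 0,"claw": 0},
    {"tx": 0.84,"ty": -0.7,"tz": -0.2,"wx": 0,"wy": 0,"wz": 0,"claw": 0},
    {"tx": 0.84,"ty": -0.7,"tz": -0.2,"wx": 0,"wy": 0,"wz": 0,"claw": 0}
  ]
}}

```text
clock: 1.95
eef_pos: [379.1, -335.8, 292.2]
tool_rot: [3.142, -0.002, 0.321]
force: [-0.0, -0.0, 0.2]
width: 85.5
gripper_force: 0.0
```

{"method": "jog_arm", "body": {
  "plan": [
    {"tx": 0.84,"ty": -0.7,"tz": -0.2,"wx": 0,"wy": 0,"wz": -0.37,"claw": 0},
    {"tx": 0.84,"ty": -0.7,"tz": -0.2,"wx": 0,"wy": 0,"wz": -0.37,"claw": 0},
    {"tx": 0.84,"ty": -0.7,"tz": -0.2,"wx": 0,"wy": 0,"wz": -0.37,"claw": 0},
    {"tx": 0.84,"ty": -0.7,"tz": -0.2,"wx": 0,"wy": 0,"wz": -0.37,"claw": 0},
    {"tx": 0.84,"ty": -0.7,"tz": -0.2,"wx": 0,"wy": 0,"wz": -0.37,"claw": 0},
    {"tx": 0.84,"ty": -0.7,"tz": -0.2,"wx": 0,"wy": 0,"wz": -0.37,"claw": 0},
    {"tx": 0.84,"ty": -0.7,"tz": -0.2,"wx": 0,"wy": 0,"wz": -0.37,"claw": 0},
    {"tx": 0.84,"ty": -0.7,"tz": -0.2,"wx": 0,"wy": 0,"wz": -0.37,"claw": 0},
    {"tx": 0.84,"ty": -0.7,"tz": -0.2,"wx": 0,"wy": 0,"wz": -0.37,"claw": 0}
  ]
}}

```text
clock: 2.85
eef_pos: [550.7, -60.7, 351.2]
tool_rot: [3.141, 0.001, 0.901]
force: [0.2, -0.4, -0.6]
width: 85.2
gripper_force: 0.0
```

```bash
cat > look.py <<'E'
from h import *
s=ctrl.read_state(); print({k:np.round(s[k],3).tolist() for k in ('clock','qpos','eef_pos','tool_rot','force','torque','width')})
d=cam('wrist'); save(d,'w1.png')
c,r,n,m=dial(d); print(c,r,n,m)
print(totool([c[0]-s['eef_pos'][0],c[1]-s['eef_pos'][1],0]))
E
python3 look.py
```

```text
{'clock': 2.85, 'qpos': [0.213, 0.381, -0.225, 1.611, 0.091, 1.16, -0.703], 'eef_pos': [550.664, -60.661, 351.204], 'tool_rot': [3.141, 0.001, 0.901], 'force': [0.187, -0.377, -0.593], 'torque': [-0.054, 0.011, -0.036], 'width': 85.225}
[550.09063721 -58.08081055] 29.322872161865234 2317 [551.14134553 -56.56945867 205.58080769]
[ 1.66116722 -2.05551359 -0.00228063]
```

{"method": "jog_arm", "body": {
  "plan": [
    {"tx": 0.005,"ty": -0.007,"tz": 0.3,"wx": 0,"wy": 0,"wz": 0,"claw": 0},
    {"tx": 0.005,"ty": -0.007,"tz": 0.45,"wx": 0,"wy": 0,"wz": 0,"claw": 0},
    {"tx": 0.005,"ty": -0.007,"tz": 0.54,"wx": 0,"wy": 0,"wz": 0,"claw": 0},
    {"tx": 0.005,"ty": -0.007,"tz": 0.593,"wx": 0,"wy": 0,"wz": 0,"claw": 0},
    {"tx": 0.005,"ty": -0.007,"tz": 0.593,"wx": 0,"wy": 0,"wz": 0,"claw": 0},
    {"tx": 0.005,"ty": -0.007,"tz": 0.593,"wx": 0,"wy": 0,"wz": 0,"claw": 0.2},
    {"tx": 0.005,"ty": -0.007,"tz": 0.593,"wx": 0,"wy": 0,"wz": 0,"claw": 0.3},
    {"tx": 0.005,"ty": -0.007,"tz": 0.593,"wx": 0,"wy": 0,"wz": 0,"claw": 0.35},
    {"tx": 0.005,"ty": -0.007,"tz": 0.593,"wx": 0,"wy": 0,"wz": 0,"claw": 0.45},
    {"tx": 0.005,"ty": -0.007,"tz": 0.593,"wx": 0,"wy": 0,"wz": 0,"claw": 0.5},
    {"tx": 0.005,"ty": -0.007,"tz": 0.593,"wx": 0,"wy": 0,"wz": 0,"claw": 0.5}
  ]
}}

```text
clock: 4.0
eef_pos: [549.9, -58.2, 176.0]
tool_rot: [3.141, -0.001, 0.899]
force: [-4.8, 1.3, 10.3]
width: 53.9
gripper_force: 61.2
```

```bash
cat > st.py <<'E'
from h import *
s=ctrl.read_state(); print({k:np.round(s[k],3).tolist() for k in ('clock','qpos','eef_pos','tool_rot','force','torque','width','gripper_force')}, 'yaw',np.degrees(s['tool_rot'][2]))
E
python3 st.py
```

```text
{'clock': 4.0, 'qpos': [0.186, 0.565, -0.197, 1.847, 0.155, 0.743, -0.768], 'eef_pos': [549.878, -58.159, 175.987], 'tool_rot': [3.141, -0.001, 0.899], 'force': [-4.784, 1.31, 10.296], 'torque': [0.379, 1.135, -0.031], 'width': 53.901, 'gripper_force': 61.187} yaw 51.50055491143746
```

{"method": "jog_arm", "body": {
  "plan": [
    {"tx": 0,"ty": 0,"tz": -0.008,"wx": 0,"wy": 0,"wz": 0.06,"claw": 0.5},
    {"tx": 0,"ty": 0,"tz": -0.008,"wx": 0,"wy": 0,"wz": 0.12,"claw": 0.5},
    {"tx": 0,"ty": 0,"tz": -0.008,"wx": 0,"wy": 0,"wz": 0.18,"claw": 0.5},
    {"tx": 0,"ty": 0,"tz": -0.008,"wx": 0,"wy": 0,"wz": 0.24,"claw": 0.5},
    {"tx": 0,"ty": 0,"tz": -0.008,"wx": 0,"wy": 0,"wz": 0.3,"claw": 0.5},
    {"tx": 0,"ty": 0,"tz": -0.008,"wx": 0,"wy": 0,"wz": 0.36,"claw": 0.5},
    {"tx": 0,"ty": 0,"tz": -0.008,"wx": 0,"wy": 0,"wz": 0.4,"claw": 0.5},
    {"tx": 0,"ty": 0,"tz": -0.008,"wx": 0,"wy": 0,"wz": 0.4,"claw": 0.5},
    {"tx": 0,"ty": 0,"tz": -0.008,"wx": 0,"wy": 0,"wz": 0.4,"claw": 0.5}
  ]
}}

```text
clock: 4.9
eef_pos: [550.0, -58.5, 176.2]
tool_rot: [3.141, -0.001, 0.272]
force: [-0.5, -0.5, -5.6]
width: 53.6
gripper_force: 68.5
```

```bash
python3 st.py
```

```text
{'clock': 4.9, 'qpos': [0.066, 0.559, -0.017, 1.849, 0.013, 0.733, -1.256], 'eef_pos': [550.021, -58.472, 176.234], 'tool_rot': [3.141, -0.001, 0.272], 'force': [-0.471, -0.533, -5.594], 'torque': [0.167, 0.108, -0.016], 'width': 53.574, 'gripper_force': 68.495} yaw 15.59570960059306
```

{"method": "jog_arm", "body": {
  "plan": [
    {"tx": 0,"ty": 0,"tz": 0,"wx": 0,"wy": 0,"wz": 0.05,"claw": 0.5},
    {"tx": 0,"ty": 0,"tz": 0,"wx": 0,"wy": 0,"wz": 0.05,"claw": 0.5},
    {"tx": 0,"ty": 0,"tz": 0,"wx": 0,"wy": 0,"wz": 0.05,"claw": 0.5}
  ]
}}

```text
clock: 5.2
eef_pos: [550.1, -58.5, 176.2]
tool_rot: [3.141, -0.0, 0.195]
force: [-1.0, 0.2, -1.8]
width: 53.8
gripper_force: 68.7
```

```bash
python3 st.py
```

```text
{'clock': 5.2, 'qpos': [0.051, 0.559, 0.006, 1.85, -0.005, 0.732, -1.316], 'eef_pos': [550.071, -58.451, 176.236], 'tool_rot': [3.141, -0.0, 0.195], 'force': [-0.975, 0.202, -1.812], 'torque': [0.191, 0.208, 0.184], 'width': 53.845, 'gripper_force': 68.715} yaw 11.162829466671054
```

{"method": "jog_arm", "body": {
  "plan": [
    {"tx": 0,"ty": 0,"tz": 0,"wx": 0,"wy": 0,"wz": 0.05,"claw": 0.5},
    {"tx": 0,"ty": 0,"tz": 0,"wx": 0,"wy": 0,"wz": 0.1,"claw": 0.5},
    {"tx": 0,"ty": 0,"tz": 0,"wx": 0,"wy": 0,"wz": 0.13,"claw": 0.5},
    {"tx": 0,"ty": 0,"tz": 0,"wx": 0,"wy": 0,"wz": 0.15,"claw": 0.5},
    {"tx": 0,"ty": 0,"tz": 0,"wx": 0,"wy": 0,"wz": 0.15,"claw": 0.5},
    {"tx": 0,"ty": 0,"tz": 0,"wx": 0,"wy": 0,"wz": 0.15,"claw": 0.5}
  ]
}}

```text
clock: 5.8
eef_pos: [550.1, -58.7, 176.2]
tool_rot: [3.142, -0.001, -0.042]
force: [-2.1, -0.6, 0.6]
width: 53.1
gripper_force: 69.0
```

```bash
python3 st.py
```

```text
{'clock': 5.8, 'qpos': [0.006, 0.561, 0.074, 1.851, -0.059, 0.732, -1.5], 'eef_pos': [550.12, -58.659, 176.193], 'tool_rot': [3.142, -0.001, -0.042], 'force': [-2.092, -0.562, 0.636], 'torque': [0.123, 0.272, 0.173], 'width': 53.12, 'gripper_force': 68.964} yaw -2.4182260057683025
```

{"method": "jog_arm", "body": {
  "plan": [
    {"tx": 0,"ty": 0,"tz": 0,"wx": 0,"wy": 0,"wz": 0.02,"claw": 0.5},
    {"tx": 0,"ty": 0,"tz": 0,"wx": 0,"wy": 0,"wz": 0.02,"claw": 0.5},
    {"tx": 0,"ty": 0,"tz": 0,"wx": 0,"wy": 0,"wz": 0.02,"claw": 0.5}
  ]
}}

```text
clock: 6.1
eef_pos: [550.2, -58.6, 176.2]
tool_rot: [3.141, -0.001, -0.074]
force: [-1.3, 0.0, 3.1]
width: 53.5
gripper_force: 69.2
```

```bash
python3 st.py
```

```text
{'clock': 6.1, 'qpos': [-0.0, 0.561, 0.084, 1.851, -0.067, 0.732, -1.525], 'eef_pos': [550.152, -58.595, 176.163], 'tool_rot': [3.141, -0.001, -0.074], 'force': [-1.307, 0.015, 3.134], 'torque': [0.087, 0.379, 0.445], 'width': 53.504, 'gripper_force': 69.195} yaw -4.252511499483781
```

{"method": "jog_arm", "body": {
  "plan": [
    {"tx": 0,"ty": 0,"tz": 0,"wx": 0,"wy": 0,"wz": -0.09,"claw": 0.5},
    {"tx": 0,"ty": 0,"tz": 0,"wx": 0,"wy": 0,"wz": -0.18,"claw": 0.5},
    {"tx": 0,"ty": 0,"tz": 0,"wx": 0,"wy": 0,"wz": -0.27,"claw": 0.5},
    {"tx": 0,"ty": 0,"tz": 0,"wx": 0,"wy": 0,"wz": -0.36,"claw": 0.5},
    {"tx": 0,"ty": 0,"tz": 0,"wx": 0,"wy": 0,"wz": -0.45,"claw": 0.5},
    {"tx": 0,"ty": 0,"tz": 0,"wx": 0,"wy": 0,"wz": -0.54,"claw": 0.5},
    {"tx": 0,"ty": 0,"tz": 0,"wx": 0,"wy": 0,"wz": -0.6,"claw": 0.5},
    {"tx": 0,"ty": 0,"tz": 0,"wx": 0,"wy": 0,"wz": -0.6,"claw": 0.5},
    {"tx": 0,"ty": 0,"tz": 0,"wx": 0,"wy": 0,"wz": -0.6,"claw": 0.5}
  ]
}}

```text
clock: 7.0
eef_pos: [549.9, -58.1, 176.1]
tool_rot: [-3.141, -0.001, 0.865]
force: [-3.6, 1.6, 5.0]
width: 53.5
gripper_force: 69.5
```

```bash
python3 st.py
```

```text
{'clock': 7.0, 'qpos': [0.18, 0.564, -0.189, 1.846, 0.148, 0.745, -0.794], 'eef_pos': [549.898, -58.131, 176.128], 'tool_rot': [-3.141, -0.001, 0.865], 'force': [-3.577, 1.567, 5.033], 'torque': [0.378, 0.566, 0.206], 'width': 53.49, 'gripper_force': 69.452} yaw 49.5688829573634
```

{"method": "jog_arm", "body": {
  "plan": [
    {"tx": 0,"ty": 0,"tz": 0,"wx": 0,"wy": 0,"wz": -0.08,"claw": 0.5},
    {"tx": 0,"ty": 0,"tz": 0,"wx": 0,"wy": 0,"wz": -0.16,"claw": 0.5},
    {"tx": 0,"ty": 0,"tz": 0,"wx": 0,"wy": 0,"wz": -0.24,"claw": 0.5},
    {"tx": 0,"ty": 0,"tz": 0,"wx": 0,"wy": 0,"wz": -0.32,"claw": 0.5},
    {"tx": 0,"ty": 0,"tz": 0,"wx": 0,"wy": 0,"wz": -0.38,"claw": 0.5},
    {"tx": 0,"ty": 0,"tz": 0,"wx": 0,"wy": 0,"wz": -0.4,"claw": 0.5},
    {"tx": 0,"ty": 0,"tz": 0,"wx": 0,"wy": 0,"wz": -0.4,"claw": 0.5},
    {"tx": 0,"ty": 0,"tz": 0,"wx": 0,"wy": 0,"wz": -0.4,"claw": 0.5}
  ]
}}

```text
clock: 7.8
eef_pos: [549.6, -58.0, 176.1]
tool_rot: [-3.141, -0.0, 1.494]
force: [-3.1, 0.9, 6.6]
width: 53.6
gripper_force: 69.6
```

```bash
python3 st.py
```

```text
{'clock': 7.8, 'qpos': [0.297, 0.581, -0.368, 1.843, 0.287, 0.771, -0.3], 'eef_pos': [549.57, -57.987, 176.135], 'tool_rot': [-3.141, -0.0, 1.494], 'force': [-3.076, 0.883, 6.593], 'torque': [0.365, 0.826, 0.274], 'width': 53.616, 'gripper_force': 69.635} yaw 85.58836183169383
```

{"method": "jog_arm", "body": {
  "plan": [
    {"tx": 0,"ty": 0,"tz": 0,"wx": 0,"wy": 0,"wz": -0.022,"claw": 0.5},
    {"tx": 0,"ty": 0,"tz": 0,"wx": 0,"wy": 0,"wz": -0.022,"claw": 0.5},
    {"tx": 0,"ty": 0,"tz": 0,"wx": 0,"wy": 0,"wz": -0.022,"claw": 0.5}
  ]
}}

```text
clock: 8.1
eef_pos: [549.5, -58.0, 176.1]
tool_rot: [-3.141, -0.0, 1.528]
force: [-3.8, 1.9, 7.0]
width: 53.5
gripper_force: 69.6
```

```bash
python3 st.py
```

```text
{'clock': 8.1, 'qpos': [0.303, 0.582, -0.377, 1.843, 0.294, 0.773, -0.273], 'eef_pos': [549.517, -58.031, 176.112], 'tool_rot': [-3.141, -0.0, 1.528], 'force': [-3.799, 1.892, 6.964], 'torque': [0.371, 0.87, -0.011], 'width': 53.451, 'gripper_force': 69.618} yaw 87.52221770148249
```

{"method": "jog_arm", "body": {
  "plan": [
    {"tx": 0,"ty": 0,"tz": 0,"wx": 0,"wy": 0,"wz": 0.09,"claw": 0.5},
    {"tx": 0,"ty": 0,"tz": 0,"wx": 0,"wy": 0,"wz": 0.18,"claw": 0.5},
    {"tx": 0,"ty": 0,"tz": 0,"wx": 0,"wy": 0,"wz": 0.27,"claw": 0.5},
    {"tx": 0,"ty": 0,"tz": 0,"wx": 0,"wy": 0,"wz": 0.36,"claw": 0.5},
    {"tx": 0,"ty": 0,"tz": 0,"wx": 0,"wy": 0,"wz": 0.45,"claw": 0.5},
    {"tx": 0,"ty": 0,"tz": 0,"wx": 0,"wy": 0,"wz": 0.54,"claw": 0.5},
    {"tx": 0,"ty": 0,"tz": 0,"wx": 0,"wy": 0,"wz": 0.63,"claw": 0.5},
    {"tx": 0,"ty": 0,"tz": 0,"wx": 0,"wy": 0,"wz": 0.72,"claw": 0.5},
    {"tx": 0,"ty": 0,"tz": 0,"wx": 0,"wy": 0,"wz": 0.8,"claw": 0.5},
    {"tx": 0,"ty": 0,"tz": 0,"wx": 0,"wy": 0,"wz": 0.82,"claw": 0.5},
    {"tx": 0,"ty": 0,"tz": 0,"wx": 0,"wy": 0,"wz": 0.82,"claw": 0.5},
    {"tx": 0,"ty": 0,"tz": 0,"wx": 0,"wy": 0,"wz": 0.82,"claw": 0.5}
  ]
}}

```text
clock: 9.3
eef_pos: [550.1, -58.4, 176.1]
tool_rot: [3.141, -0.0, 0.243]
force: [-2.4, 1.0, 4.9]
width: 53.6
gripper_force: 69.5
```

```bash
python3 st.py
```

```text
{'clock': 9.3, 'qpos': [0.061, 0.559, -0.009, 1.849, 0.007, 0.733, -1.28], 'eef_pos': [550.077, -58.409, 176.146], 'tool_rot': [3.141, -0.0, 0.243], 'force': [-2.354, 0.979, 4.865], 'torque': [0.321, 0.582, 0.169], 'width': 53.622, 'gripper_force': 69.482} yaw 13.939942487003579
```

{"method": "jog_arm", "body": {
  "plan": [
    {"tx": 0,"ty": 0,"tz": 0,"wx": 0,"wy": 0,"wz": 0.06,"claw": 0.5},
    {"tx": 0,"ty": 0,"tz": 0,"wx": 0,"wy": 0,"wz": 0.12,"claw": 0.5},
    {"tx": 0,"ty": 0,"tz": 0,"wx": 0,"wy": 0,"wz": 0.17,"claw": 0.5},
    {"tx": 0,"ty": 0,"tz": 0,"wx": 0,"wy": 0,"wz": 0.19,"claw": 0.5},
    {"tx": 0,"ty": 0,"tz": 0,"wx": 0,"wy": 0,"wz": 0.2,"claw": 0.5},
    {"tx": 0,"ty": 0,"tz": 0,"wx": 0,"wy": 0,"wz": 0.2,"claw": 0.5},
    {"tx": 0,"ty": 0,"tz": 0,"wx": 0,"wy": 0,"wz": 0.2,"claw": 0.5}
  ]
}}

```text
clock: 10.0
eef_pos: [550.1, -58.6, 176.1]
tool_rot: [3.141, -0.0, -0.07]
force: [-1.6, 0.6, 4.5]
width: 53.7
gripper_force: 69.5
```

```bash
python3 st.py
```

```text
{'clock': 10.0, 'qpos': [0.001, 0.561, 0.082, 1.851, -0.064, 0.732, -1.523], 'eef_pos': [550.141, -58.635, 176.122], 'tool_rot': [3.141, -0.0, -0.07], 'force': [-1.607, 0.588, 4.496], 'torque': [0.251, 0.523, 0.396], 'width': 53.735, 'gripper_force': 69.511} yaw -4.014920146905858
```

{"method": "jog_arm", "body": {
  "plan": [
    {"tx": 0,"ty": 0,"tz": 0,"wx": 0,"wy": 0,"wz": 0.013,"claw": 0.5},
    {"tx": 0,"ty": 0,"tz": 0,"wx": 0,"wy": 0,"wz": 0.013,"claw": 0.5},
    {"tx": 0,"ty": 0,"tz": 0,"wx": 0,"wy": 0,"wz": 0.013,"claw": 0.5}
  ]
}}

```text
clock: 10.3
eef_pos: [550.2, -58.6, 176.1]
tool_rot: [3.141, -0.001, -0.09]
force: [-2.2, 0.7, 6.1]
width: 53.6
gripper_force: 69.5
```

```bash
python3 st.py
```

```text
{'clock': 10.3, 'qpos': [-0.003, 0.561, 0.087, 1.851, -0.069, 0.732, -1.538], 'eef_pos': [550.161, -58.635, 176.129], 'tool_rot': [3.141, -0.001, -0.09], 'force': [-2.161, 0.666, 6.062], 'torque': [0.218, 0.516, 0.477], 'width': 53.637, 'gripper_force': 69.516} yaw -5.1565742562754195
```

{"method": "jog_arm", "body": {
  "plan": [
    {"tx": 0,"ty": 0,"tz": 0,"wx": 0,"wy": 0,"wz": -0.09,"claw": 0.5},
    {"tx": 0,"ty": 0,"tz": 0,"wx": 0,"wy": 0,"wz": -0.18,"claw": 0.5},
    {"tx": 0,"ty": 0,"tz": 0,"wx": 0,"wy": 0,"wz": -0.27,"claw": 0.5},
    {"tx": 0,"ty": 0,"tz": 0,"wx": 0,"wy": 0,"wz": -0.36,"claw": 0.5},
    {"tx": 0,"ty": 0,"tz": 0,"wx": 0,"wy": 0,"wz": -0.45,"claw": 0.5},
    {"tx": 0,"ty": 0,"tz": 0,"wx": 0,"wy": 0,"wz": -0.54,"claw": 0.5},
    {"tx": 0,"ty": 0,"tz": 0,"wx": 0,"wy": 0,"wz": -0.6,"claw": 0.5}
  ]
}}

```text
clock: 11.0
eef_pos: [549.9, -58.2, 176.1]
tool_rot: [-3.141, -0.0, 0.856]
force: [-3.4, 2.0, 5.1]
width: 53.8
gripper_force: 69.6
```

{"method": "jog_arm", "body": {
  "plan": [
    {"tx": 0,"ty": 0,"tz": 0,"wx": 0,"wy": 0,"wz": -0.08,"claw": 0.5},
    {"tx": 0,"ty": 0,"tz": 0,"wx": 0,"wy": 0,"wz": -0.16,"claw": 0.5},
    {"tx": 0,"ty": 0,"tz": 0,"wx": 0,"wy": 0,"wz": -0.24,"claw": 0.5},
    {"tx": 0,"ty": 0,"tz": 0,"wx": 0,"wy": 0,"wz": -0.32,"claw": 0.5},
    {"tx": 0,"ty": 0,"tz": 0,"wx": 0,"wy": 0,"wz": -0.4,"claw": 0.5},
    {"tx": 0,"ty": 0,"tz": 0,"wx": 0,"wy": 0,"wz": -0.433,"claw": 0.5},
    {"tx": 0,"ty": 0,"tz": 0,"wx": 0,"wy": 0,"wz": -0.433,"claw": 0.5},
    {"tx": 0,"ty": 0,"tz": 0,"wx": 0,"wy": 0,"wz": -0.433,"claw": 0.5}
  ]
}}

```text
clock: 11.8
eef_pos: [549.5, -58.0, 176.1]
tool_rot: [-3.141, -0.001, 1.531]
force: [-3.6, 1.9, 7.3]
width: 53.8
gripper_force: 69.7
```

```bash
python3 st.py
```

```text
{'clock': 11.8, 'qpos': [0.306, 0.583, -0.38, 1.843, 0.296, 0.773, -0.272], 'eef_pos': [549.497, -58.027, 176.09], 'tool_rot': [-3.141, -0.001, 1.531], 'force': [-3.61, 1.919, 7.344], 'torque': [0.394, 0.85, -0.034], 'width': 53.755, 'gripper_force': 69.661} yaw 87.69433920722607
```

{"method": "jog_arm", "body": {
  "plan": [
    {"tx": 0,"ty": 0,"tz": 0,"wx": 0,"wy": 0,"wz": 0,"claw": 0},
    {"tx": 0,"ty": 0,"tz": 0,"wx": 0,"wy": 0,"wz": 0,"claw": 0},
    {"tx": 0,"ty": 0,"tz": 0,"wx": 0,"wy": 0,"wz": 0,"claw": 0},
    {"tx": 0,"ty": 0,"tz": 0,"wx": 0,"wy": 0,"wz": 0,"claw": 0},
    {"tx": 0,"ty": 0,"tz": 0,"wx": 0,"wy": 0,"wz": 0,"claw": 0},
    {"tx": 0,"ty": 0,"tz": -0.1,"wx": 0,"wy": 0,"wz": 0,"claw": 0},
    {"tx": 0,"ty": 0,"tz": -0.25,"wx": 0,"wy": 0,"wz": 0,"claw": 0},
    {"tx": 0,"ty": 0,"tz": -0.4,"wx": 0,"wy": 0,"wz": 0,"claw": 0},
    {"tx": 0,"ty": 0,"tz": -0.5,"wx": 0,"wy": 0,"wz": 0,"claw": 0}
  ]
}}

```text
clock: 12.7
eef_pos: [551.0, -58.3, 329.1]
tool_rot: [3.138, 0.0, 1.531]
force: [1.1, 0.1, 0.7]
width: 85.4
gripper_force: 0.0
```

```bash
python3 look.py
```

```text
{'clock': 12.7, 'qpos': [0.355, 0.416, -0.441, 1.648, 0.193, 1.118, -0.178], 'eef_pos': [550.954, -58.318, 329.108], 'tool_rot': [3.138, 0.0, 1.531], 'force': [1.132, 0.112, 0.711], 'torque': [-0.003, -0.023, 0.056], 'width': 85.36}
[550.3739624  -57.92544556] 29.403430938720703 2672 [550.246912   -56.0398796  205.54263129]
[ 0.36833918 -0.59543182 -0.0069962 ]
```

{"method": "jog_arm", "body": {
  "plan": [
    {"tx": 0.17,"ty": 0,"tz": 0,"wx": 0,"wy": 0,"wz": -0.09,"claw": 0},
    {"tx": 0.33,"ty": 0,"tz": 0,"wx": 0,"wy": 0,"wz": -0.18,"claw": 0},
    {"tx": 0.5,"ty": 0,"tz": 0,"wx": 0,"wy": 0,"wz": -0.27,"claw": 0},
    {"tx": 0.66,"ty": 0,"tz": 0,"wx": 0,"wy": 0,"wz": -0.36,"claw": 0},
    {"tx": 0.82,"ty": 0,"tz": 0,"wx": 0,"wy": 0,"wz": -0.45,"claw": 0},
    {"tx": 1.0,"ty": 0,"tz": 0,"wx": 0,"wy": 0,"wz": -0.54,"claw": 0.2},
    {"tx": 1.0,"ty": 0,"tz": 0,"wx": 0,"wy": 0,"wz": -0.63,"claw": 0.3},
    {"tx": 1.0,"ty": 0,"tz": 0,"wx": 0,"wy": 0,"wz": -0.72,"claw": 0.4},
    {"tx": 1.0,"ty": 0,"tz": 0,"wx": 0,"wy": 0,"wz": -0.81,"claw": 0.5},
    {"tx": 1.0,"ty": 0,"tz": 0,"wx": 0,"wy": 0,"wz": -0.9,"claw": 0.5},
    {"tx": 1.0,"ty": 0,"tz": 0,"wx": 0,"wy": 0,"wz": -0.99,"claw": 0.5},
    {"tx": 1.0,"ty": 0,"tz": 0,"wx": 0,"wy": 0,"wz": -1.0,"claw": 0.5}
  ]
}}

```text
clock: 13.95
eef_pos: [562.1, 241.1, 325.3]
tool_rot: [3.141, -0.001, 3.102]
force: [0.3, 0.2, -0.4]
width: 42.9
gripper_force: 0.0
```

```bash
cat > hop.py <<'E'
from h import *
import sys
s=ctrl.read_state(); print({k:np.round(s[k],3).tolist() for k in ('clock','qpos','eef_pos','tool_rot','force','torque','width')})
d=cam('wrist'); save(d,'h%s.png'%sys.argv[1])
p=pts(d,np.ones((400,640),bool))
h=p[(abs(p[:,0]-548)<75)&(abs(p[:,1]-317)<75)&(p[:,2]>168)&(p[:,2]<182)]
print(len(h),np.median(h,axis=0))
(c,r)=cv2.minEnclosingCircle(h[:,:2].astype(np.float32)); print('rim',c,r)
b=h[np.hypot(*(h[:,:2]-[547,317]).T)<45]
w,v=np.linalg.eigh(np.cov(b[:,:2].T)); a=np.degrees(np.arctan2(v[1,1],v[0,1])); print('bar',len(b),b.mean(0),a,np.sqrt(w),'ztop',np.median(b[:,2]))
t=(np.array([*(b.mean(0)[:2]),0])-[*s['eef_pos'][:2],0]); print(totool(t))
E
python3 hop.py 0
```

```text
{'clock': 13.95, 'qpos': [0.044, 0.603, -0.857, 1.486, 0.465, 1.267, 0.666], 'eef_pos': [562.071, 241.055, 325.257], 'tool_rot': [3.141, -0.001, 3.102], 'force': [0.256, 0.221, -0.399], 'torque': [-0.019, 0.024, -0.015], 'width': 42.922}
4243 [546.85096123 317.1480343  174.61695094]
rim (547.5293579101562, 317.1302185058594) 64.1787109375
bar 1444 [545.38549437 316.25825532 174.54475923] -175.01753836122316 [ 3.15706102 25.86545463] ztop 174.82904332088125
[1.98031836e+01 7.44434071e+01 2.60166525e-02]
```

View pics/h0.png

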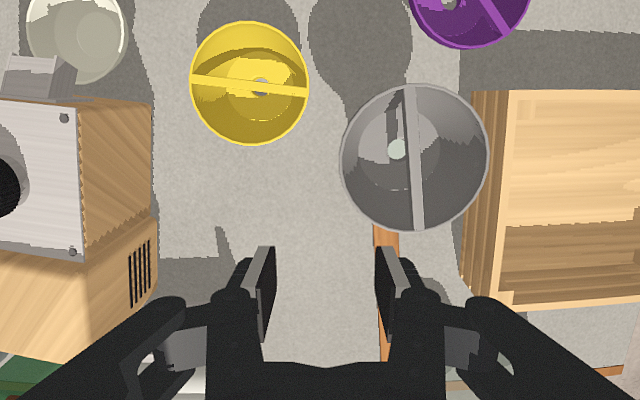

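{"method": "jog_arm", "body": {
  "plan": [
    {"tx": 0.059,"ty": 0.15,"tz": 0.1,"wx": 0,"wy": 0,"wz": -0.081,"claw": 0.5},
    {"tx": 0.059,"ty": 0.25,"tz": 0.2,"wx": 0,"wy": 0,"wz": -0.081,"claw": 0.5},
    {"tx": 0.059,"ty": 0.25,"tz": 0.32,"wx": 0,"wy": 0,"wz": -0.081,"claw": 0.5},
    {"tx": 0.059,"ty": 0.25,"tz": 0.45,"wx": 0,"wy": 0,"wz": -0.081,"claw": 0.5},
    {"tx": 0.059,"ty": 0.25,"tz": 0.54,"wx": 0,"wy": 0,"wz": -0.081,"claw": 0.5},
    {"tx": 0.059,"ty": 0.25,"tz": 0.583,"wx": 0,"wy": 0,"wz": -0.081,"claw": 0.5},
    {"tx": 0.059,"ty": 0.25,"tz": 0.583,"wx": 0,"wy": 0,"wz": -0.081,"claw": 0.5},
    {"tx": 0.059,"ty": 0.25,"tz": 0.583,"wx": 0,"wy": 0,"wz": -0.081,"claw": 0.7},
    {"tx": 0.059,"ty": 0.25,"tz": 0.583,"wx": 0,"wy": 0,"wz": -0.081,"claw": 0.85},
    {"tx": 0.059,"ty": 0.25,"tz": 0.583,"wx": 0,"wy": 0,"wz": -0.081,"claw": 1.0},
    {"tx": 0.059,"ty": 0.25,"tz": 0.583,"wx": 0,"wy": 0,"wz": -0.081,"claw": 1.0},
    {"tx": 0.059,"ty": 0.25,"tz": 0.583,"wx": 0,"wy": 0,"wz": -0.081,"claw": 1.0}
  ]
}}

```text
clock: 15.2
eef_pos: [548.3, 317.2, 152.6]
tool_rot: [3.141, 0.003, -3.055]
force: [-0.3, -1.1, 6.3]
width: 8.6
gripper_force: 61.2
```

```bash
python3 st.py
```

```text
{'clock': 15.2, 'qpos': [-0.13, 0.806, -0.773, 1.631, 0.654, 0.978, 0.53], 'eef_pos': [548.324, 317.152, 152.57], 'tool_rot': [3.141, 0.003, -3.055], 'force': [-0.296, -1.058, 6.295], 'torque': [-0.188, 0.055, -0.002], 'width': 8.568, 'gripper_force': 61.232} yaw -175.06358762536516
```

{"method": "jog_arm", "body": {
  "plan": [
    {"tx": 0,"ty": 0,"tz": -0.04,"wx": 0,"wy": 0,"wz": 0,"claw": 1},
    {"tx": 0,"ty": 0,"tz": -0.12,"wx": 0,"wy": 0,"wz": 0,"claw": 1},
    {"tx": 0,"ty": 0,"tz": -0.24,"wx": 0,"wy": 0,"wz": 0,"claw": 1},
    {"tx": 0,"ty": 0,"tz": -0.36,"wx": 0,"wy": 0,"wz": 0,"claw": 1},
    {"tx": 0,"ty": 0,"tz": -0.48,"wx": 0,"wy": 0,"wz": 0,"claw": 1},
    {"tx": 0.01,"ty": -0.04,"tz": -0.57,"wx": 0,"wy": 0,"wz": 0,"claw": 1},
    {"tx": 0.03,"ty": -0.12,"tz": -0.6,"wx": 0,"wy": 0,"wz": 0,"claw": 1},
    {"tx": 0.05,"ty": -0.24,"tz": -0.6,"wx": 0,"wy": 0,"wz": 0,"claw": 1},
    {"tx": 0.06,"ty": -0.36,"tz": -0.6,"wx": 0,"wy": 0,"wz": 0,"claw": 1},
    {"tx": 0.07,"ty": -0.47,"tz": -0.6,"wx": 0,"wy": 0,"wz": 0,"claw": 1},
    {"tx": 0.07,"ty": -0.55,"tz": -0.6,"wx": 0,"wy": 0,"wz": 0,"claw": 1},
    {"tx": 0.07,"ty": -0.6,"tz": -0.6,"wx": 0,"wy": 0,"wz": 0,"claw": 1}
  ]
}}

```text
clock: 16.4
eef_pos: [541.9, 132.8, 331.1]
tool_rot: [-3.14, -0.001, -3.057]
force: [-0.2, 0.2, -3.1]
width: 8.6
gripper_force: 60.0
```

{"method": "jog_arm", "body": {
  "plan": [
    {"tx": 0.005,"ty": -0.05,"tz": 0,"wx": 0,"wy": 0,"wz": 0,"claw": 1},
    {"tx": 0.01,"ty": -0.14,"tz": 0,"wx": 0,"wy": 0,"wz": 0,"claw": 1},
    {"tx": 0.02,"ty": -0.25,"tz": 0,"wx": 0,"wy": 0,"wz": 0,"claw": 1},
    {"tx": 0.03,"ty": -0.36,"tz": 0,"wx": 0,"wy": 0,"wz": 0,"claw": 1},
    {"tx": 0.03,"ty": -0.47,"tz": 0,"wx": 0,"wy": 0,"wz": 0,"claw": 1},
    {"tx": 0.032,"ty": -0.56,"tz": 0,"wx": 0,"wy": 0,"wz": 0,"claw": 1},
    {"tx": 0.032,"ty": -0.62,"tz": 0,"wx": 0,"wy": 0,"wz": 0,"claw": 1},
    {"tx": 0.032,"ty": -0.647,"tz": 0,"wx": 0,"wy": 0,"wz": 0,"claw": 1},
    {"tx": 0.032,"ty": -0.647,"tz": 0,"wx": 0,"wy": 0,"wz": 0,"claw": 1},
    {"tx": 0.032,"ty": -0.647,"tz": 0,"wx": 0,"wy": 0,"wz": 0,"claw": 1},
    {"tx": 0.032,"ty": -0.647,"tz": 0,"wx": 0,"wy": 0,"wz": 0,"claw": 1}
  ]
}}

```text
clock: 17.5
eef_pos: [549.3, -56.6, 331.2]
tool_rot: [3.141, 0.0, -3.052]
force: [0.8, -0.0, -2.4]
width: 8.4
gripper_force: 60.0
```

```bash
cat > car.py <<'E'
from h import *
import sys
s=ctrl.read_state(); print({k:np.round(s[k],3).tolist() for k in ('clock','qpos','eef_pos','tool_rot','force','torque','width','gripper_force')})
e=np.array(s['eef_pos'])
for n in ('wrist','scene','top'):
    d=cam(n); save(d,f'c{n}{sys.argv[1]}.png')
    p=pts(d,np.ones((400,640),bool))
    for (lo,hi) in ((12,30),(-55,0)):
        h=p[(np.hypot(p[:,0]-e[0],p[:,1]-e[1])<80)&(p[:,2]>e[2]+lo)&(p[:,2]<e[2]+hi)]
        if len(h)<10: continue
        c,r=cv2.minEnclosingCircle(h[:,:2].astype(np.float32)); print(n,lo,len(h),np.round(c,1),round(r,1),np.percentile(h,[1,50,99],axis=0).round(1).tolist())
    # plane of rim
    h=p[(abs(np.hypot(p[:,0]-e[0],p[:,1]-e[1])-62)<4)&(p[:,2]>e[2]+12)&(p[:,2]<e[2]+35)]
    if len(h)>20:
        a=np.linalg.lstsq(np.c_[h[:,:2]-e[:2],np.ones(len(h))],h[:,2],rcond=None)[0]; print('plane',len(h),a)
E
python3 car.py 0
```

```text
{'clock': 17.5, 'qpos': [0.65, 0.52, -0.941, 1.638, 0.443, 1.213, 1.273], 'eef_pos': [549.266, -56.62, 331.246], 'tool_rot': [3.141, 0.0, -3.052], 'force': [0.843, -0.016, -2.371], 'torque': [-0.002, 0.019, -0.013], 'width': 8.423, 'gripper_force': 59.989}
wrist 12 16069 [548.3 -56.2] 64.0 [[485.7, -118.1, 343.7], [527.7, -57.8, 353.3], [584.6, 5.6, 359.4]]
wrist -55 30417 [548.5 -56. ] 59.6 [[493.5, -113.1, 286.1], [539.3, -58.1, 302.0], [601.0, 0.7, 330.8]]
plane 8546 [-4.36347070e-02 -6.90277440e-03  3.50357264e+02]
scene 12 858 [550.  -57.5] 65.1 [[488.0, -120.5, 343.3], [564.9, -64.9, 351.2], [612.6, 4.7, 360.2]]
scene -55 1196 [550.7 -55.9] 62.4 [[493.3, -115.2, 284.1], [548.4, -49.9, 303.8], [605.4, 1.3, 330.6]]
plane 518 [-1.04349019e-02  2.09239351e-03  3.50186818e+02]
top 12 587 [547.1 -56.9] 63.8 [[484.2, -118.6, 343.8], [516.1, -57.5, 354.1], [599.8, 4.8, 357.6]]
top -55 1401 [547.9 -57.4] 58.8 [[498.3, -113.5, 285.6], [535.7, -59.0, 290.2], [563.9, -1.3, 330.6]]
plane 364 [-3.77219829e-03 -9.09777581e-04  3.52549523e+02]
```

View pics/cscene0.png

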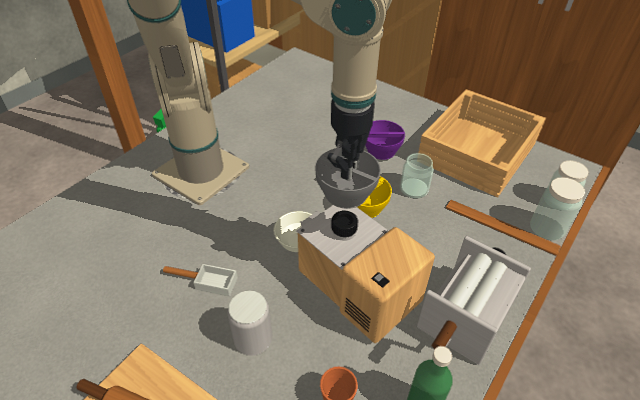

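{"method": "jog_arm", "body": {
  "plan": [
    {"tx": -0.005,"ty": -0.006,"tz": 0.04,"wx": 0,"wy": 0,"wz": 0,"claw": 1},
    {"tx": -0.005,"ty": -0.006,"tz": 0.1,"wx": 0,"wy": 0,"wz": 0,"claw": 1},
    {"tx": -0.005,"ty": -0.006,"tz": 0.15,"wx": 0,"wy": 0,"wz": 0,"claw": 1},
    {"tx": -0.005,"ty": -0.006,"tz": 0.19,"wx": 0,"wy": 0,"wz": 0,"claw": 1},
    {"tx": -0.005,"ty": -0.006,"tz": 0.205,"wx": 0,"wy": 0,"wz": 0,"claw": 1},
    {"tx": -0.005,"ty": -0.006,"tz": 0.205,"wx": 0,"wy": 0,"wz": 0,"claw": 1},
    {"tx": -0.005,"ty": -0.006,"tz": 0.205,"wx": 0,"wy": 0,"wz": 0,"claw": 1}
  ]
}}

```text
clock: 18.35
eef_pos: [551.5, -59.9, 269.8]
tool_rot: [3.141, 0.001, -3.055]
force: [-0.1, 0.4, -2.7]
width: 8.6
gripper_force: 59.9
```

```bash
python3 car.py 1; python3 -c "
import cv2
i=cv2.imread('pics/cscene1.png')[140:290,280:430]
cv2.imwrite('pics/crop1.png',cv2.resize(i,None,fx=4,fy=4,interpolation=cv2.INTER_CUBIC))"
```

```text
{'clock': 18.35, 'qpos': [0.627, 0.581, -0.902, 1.723, 0.507, 1.088, 1.219], 'eef_pos': [551.479, -59.907, 269.842], 'tool_rot': [3.141, 0.001, -3.055], 'force': [-0.149, 0.401, -2.716], 'torque': [-0.0, -0.057, -0.025], 'width': 8.564, 'gripper_force': 59.93}
wrist 12 16074 [550.3 -59.3] 64.0 [[487.9, -121.3, 282.3], [530.0, -61.0, 291.9], [586.7, 2.4, 298.2]]
wrist -55 30442 [550.7 -59.2] 59.7 [[495.6, -116.4, 224.8], [541.5, -61.6, 240.6], [603.3, -2.5, 269.3]]
plane 8544 [-4.26096310e-02 -6.54358438e-03  2.88964770e+02]
scene 12 757 [552.3 -60.2] 65.0 [[489.8, -123.4, 282.0], [569.1, -66.9, 290.1], [615.1, 1.8, 297.0]]
scene -55 1137 [550.6 -60.1] 62.1 [[495.6, -117.6, 220.8], [550.0, -50.9, 241.2], [604.9, -1.6, 269.5]]
plane 481 [-2.34084050e-03  3.86420423e-03  2.89011793e+02]
top 12 484 [549.3 -59.9] 63.7 [[486.2, -122.5, 282.2], [518.5, -60.6, 293.0], [602.0, 1.9, 296.3]]
top -55 1177 [550.  -60.8] 58.5 [[500.5, -116.1, 224.6], [536.5, -60.2, 229.4], [590.0, -4.8, 269.0]]
plane 301 [-6.20429202e-03 -5.75610457e-03  2.91647418e+02]
```

View pics/crop1.png

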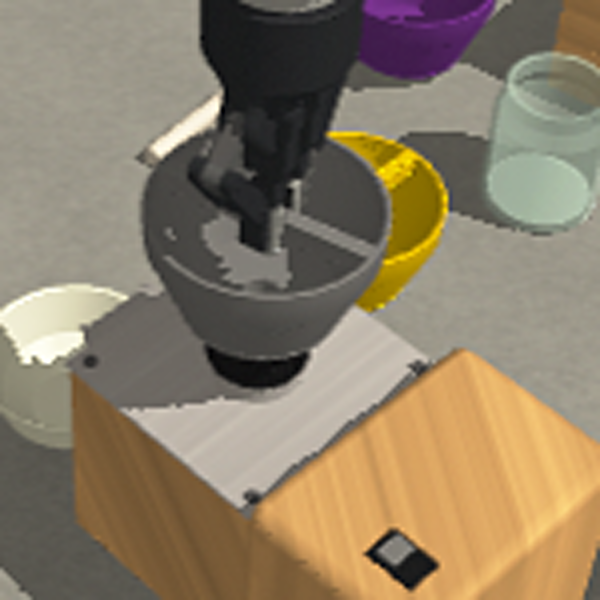

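{"method": "jog_arm", "body": {
  "plan": [
    {"tx": 0.001,"ty": 0.004,"tz": 0.005,"wx": 0,"wy": 0,"wz": 0,"claw": 1},
    {"tx": 0.001,"ty": 0.004,"tz": 0.012,"wx": 0,"wy": 0,"wz": 0,"claw": 1},
    {"tx": 0.001,"ty": 0.004,"tz": 0.019,"wx": 0,"wy": 0,"wz": 0,"claw": 1},
    {"tx": 0.001,"ty": 0.004,"tz": 0.026,"wx": 0,"wy": 0,"wz": 0,"claw": 1},
    {"tx": 0.001,"ty": 0.004,"tz": 0.032,"wx": 0,"wy": 0,"wz": 0,"claw": 1},
    {"tx": 0.001,"ty": 0.004,"tz": 0.037,"wx": 0,"wy": 0,"wz": 0,"claw": 1},
    {"tx": 0.001,"ty": 0.004,"tz": 0.04,"wx": 0,"wy": 0,"wz": 0,"claw": 1},
    {"tx": 0.001,"ty": 0.004,"tz": 0.04,"wx": 0,"wy": 0,"wz": 0,"claw": 1}
  ]
}}

```text
clock: 19.3
eef_pos: [550.6, -59.0, 257.3]
tool_rot: [3.142, -0.0, -3.055]
force: [1.3, 0.5, -2.4]
width: 8.6
gripper_force: 60.0
```

```bash
python3 st.py
```

```text
{'clock': 19.3, 'qpos': [0.619, 0.593, -0.893, 1.742, 0.521, 1.063, 1.205], 'eef_pos': [550.57, -58.979, 257.273], 'tool_rot': [3.142, -0.0, -3.055], 'force': [1.267, 0.501, -2.387], 'torque': [0.011, -0.03, 0.006], 'width': 8.562, 'gripper_force': 59.967} yaw -175.02480527912056
```

{"method": "jog_arm", "body": {
  "plan": [
    {"tx": 0,"ty": 0,"tz": 0.002,"wx": 0,"wy": 0,"wz": 0,"claw": 1},
    {"tx": 0,"ty": 0,"tz": 0.004,"wx": 0,"wy": 0,"wz": 0,"claw": 1},
    {"tx": 0,"ty": 0,"tz": 0.006,"wx": 0,"wy": 0,"wz": 0,"claw": 1},
    {"tx": 0,"ty": 0,"tz": 0.008,"wx": 0,"wy": 0,"wz": 0,"claw": 1},
    {"tx": 0,"ty": 0,"tz": 0.008,"wx": 0,"wy": 0,"wz": 0,"claw": 1}
  ]
}}

```text
clock: 19.8
eef_pos: [550.6, -59.0, 254.9]
tool_rot: [3.142, -0.0, -3.055]
force: [-0.6, -0.2, -2.5]
width: 8.9
gripper_force: 60.0
```

{"method": "jog_arm", "body": {
  "plan": [
    {"tx": 0,"ty": 0,"tz": 0.002,"wx": 0,"wy": 0,"wz": 0,"claw": 1},
    {"tx": 0,"ty": 0,"tz": 0.004,"wx": 0,"wy": 0,"wz": 0,"claw": 1},
    {"tx": 0,"ty": 0,"tz": 0.006,"wx": 0,"wy": 0,"wz": 0,"claw": 1},
    {"tx": 0,"ty": 0,"tz": 0.006,"wx": 0,"wy": 0,"wz": 0,"claw": 1}
  ]
}}

```text
clock: 20.2
eef_pos: [550.7, -59.0, 253.7]
tool_rot: [-3.141, 0.0, -3.055]
force: [-1.7, -0.1, 1.1]
width: 8.5
gripper_force: 60.7
```

{"method": "jog_arm", "body": {
  "plan": [
    {"tx": 0,"ty": 0,"tz": 0.001,"wx": 0,"wy": 0,"wz": 0,"claw": 0.85},
    {"tx": 0,"ty": 0,"tz": 0,"wx": 0,"wy": 0,"wz": 0,"claw": 0.7},
    {"tx": 0,"ty": 0,"tz": 0,"wx": 0,"wy": 0,"wz": 0,"claw": 0.6},
    {"tx": 0,"ty": 0,"tz": 0,"wx": 0,"wy": 0,"wz": 0,"claw": 0.55},
    {"tx": 0,"ty": 0,"tz": 0,"wx": 0,"wy": 0,"wz": 0,"claw": 0.55},
    {"tx": 0,"ty": 0,"tz": -0.04,"wx": 0,"wy": 0,"wz": 0,"claw": 0.55},
    {"tx": 0,"ty": 0,"tz": -0.1,"wx": 0,"wy": 0,"wz": 0,"claw": 0.55},
    {"tx": 0,"ty": 0,"tz": -0.2,"wx": 0,"wy": 0,"wz": 0,"claw": 0.55},
    {"tx": 0,"ty": 0,"tz": -0.32,"wx": 0,"wy": 0,"wz": 0,"claw": 0.55},
    {"tx": 0,"ty": 0,"tz": -0.42,"wx": 0,"wy": 0,"wz": 0,"claw": 0.55},
    {"tx": 0,"ty": 0,"tz": -0.42,"wx": 0,"wy": 0,"wz": 0,"claw": 0.55}
  ]
}}

```text
clock: 21.3
eef_pos: [552.8, -57.8, 384.3]
tool_rot: [-3.141, 0.009, -3.055]
force: [0.3, 0.3, 0.3]
width: 38.6
gripper_force: 0.0
```

```bash
cat > fin.py <<'E'
from h import *
for n in ('wrist','scene','top'):
    d=cam(n); save(d,f'f{n}.png')
    p=pts(d,np.ones((400,640),bool)); rr=np.hypot(p[:,0]-550,p[:,1]+58)
    h=p[(rr<80)&(p[:,2]>268)&(p[:,2]<286)]
    c,r=cv2.minEnclosingCircle(h[:,:2].astype(np.float32)); z=h[np.hypot(*(h[:,:2]-c).T)>61]
    a=np.linalg.lstsq(np.c_[z[:,:2]-c,np.ones(len(z))],z[:,2],rcond=None)[0]
    print(n,len(h),np.round(c,1),round(r,1),np.median(h[:,2]),'plane',np.round(a,3))
i=cv2.imread('pics/fscene.png')[140:290,280:430]
cv2.imwrite('pics/crop2.png',cv2.resize(i,None,fx=4,fy=4,interpolation=cv2.INTER_CUBIC))
E
python3 fin.py
```

```text
wrist 5317 [549.1 -58.9] 63.8 275.5697092879392 plane [ 3.00000e-03 -0.00000e+00  2.75688e+02]
scene 820 [550.8 -59.1] 65.4 274.1673747696859 plane [-0.0000e+00  3.0000e-03  2.7352e+02]
top 569 [547.6 -59.3] 63.8 276.6956511402361 plane [1.40000e-02 1.00000e-03 2.76472e+02]
```

View pics/crop2.png

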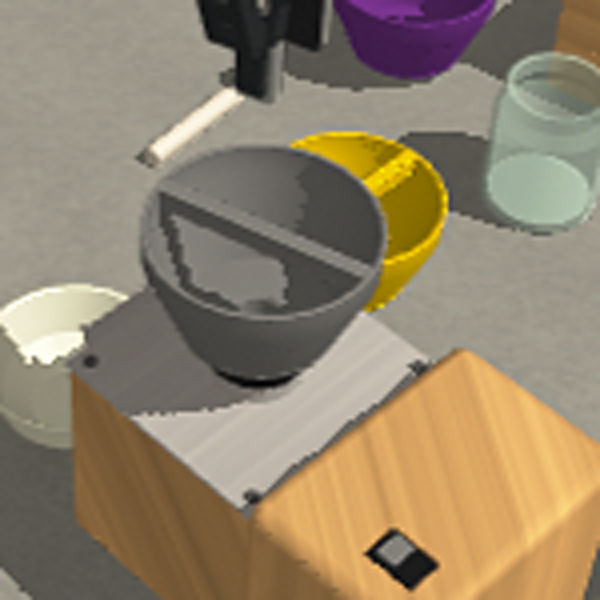

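The hopper (crop px 262,260) stands level on the dial. Its rim measures about 276 mm, as expected, it is centred within about 1 mm, and the gripper is clear of it.

```bash
python3 -c "
from cell import ctrl
print(ctrl.finish_job())"
```

```text
the job is handed in; nothing more can be done
None
```

I handed the job in at about 21 s of the 72 s limit, but the verdict wasn't shown. I closed the dial until it resisted at about 0.48 N m, opened it five clicks, and set the hopper back level, seated and released, centred to about 1 mm by camera. One doubt: the stones met about 2.8 clicks below the start by my estimate, against the stated 3 to 6; I closed it a second time and felt them at the same place.

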